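Pack a graded set of polished stones and close the carton

TASK

Pack this order: take the lidded cup that someone left standing in the carton and stand it on the grey board with the other two cups, then set the polished stone discs one at a time flat in the carton's numbered pockets, largest first into pocket 1 (one dot), the next largest into pocket 2 and so on with no pocket skipped, however many discs there are. Then fold the carton shut ready for taping: the two short end flaps down first, the two long flaps down over them, all lying flat, and leave everything else on the bench where it is.

Things in the scene. Friction and masses are not known exactly. Their poses are not given: they have to be found in the camera images.
- carton: Open cardboard carton, fixed; 138 (x, short) x 308 (y, long) mm outside, walls 4 mm, rim 58 mm high. Origin: centre of its underside. In it a pale grey foam insert, its top 18 mm above the origin, with 5 round pockets 52 mm across, 8 mm deep, 58 mm apart in a row along y. 1 to 5 black dots on the insert's near edge number them; pocket 1 is at the +y end.
- pocket1 (a point): Centre of the floor of pocket 1 (1 dot), at (0, 116, 10) mm in the carton's frame.
- pocket2 (a point): Centre of the floor of pocket 2 (2 dots), at (0, 58, 10) mm in the carton's frame.
- pocket3 (a point): Centre of the floor of pocket 3 (3 dots), at (0, 0, 10) mm in the carton's frame.
- pocket4 (a point): Centre of the floor of pocket 4 (4 dots), at (0, -58, 10) mm in the carton's frame.
- pocket5 (a point): Centre of the floor of pocket 5 (5 dots), at (0, -116, 10) mm in the carton's frame.
- flap_left (a joint): Short end flap at the carton's +y end, 68 mm deep, 134 mm wide, 4 mm board, hinged along the end wall's top outer edge (58 mm above the carton's origin, y = +154 mm in its frame). 0 = flat, closed; pi/2 = upright; starts leaning outwards at 1.9 to 2.3. Stiff crease: it stays where it is left and moves at about 0.04 N m.
- flap_right (a joint): Short end flap at the carton's -y end, like flap_left but hinged at y = -154 mm. 0 = flat, closed; pi/2 = upright; starts leaning outwards at 1.9 to 2.3. Stiff crease: it stays where it is left and moves at about 0.04 N m.
- flap_near (a joint): Long flap on the carton's -x side (nearest the robot), 68 mm deep, 306 mm wide, 4 mm board, hinged along x = -69 mm, 62 mm above the carton's origin, so that it closes on top of the short flaps. 0 = flat, closed; pi/2 = upright; starts leaning outwards at 1.9 to 2.3. Stiff crease: it stays where it is left and moves at about 0.04 N m.
- flap_far (a joint): Long flap on the carton's +x side, like flap_near but hinged at x = +69 mm; closed, the two long flaps meet in the middle. 0 = flat, closed; pi/2 = upright; starts leaning outwards at 1.9 to 2.3. Stiff crease: it stays where it is left and moves at about 0.04 N m.
- stone1: Polished brown banded agate disc, 46 mm in diameter and 26 mm high (the largest size), about 112 g, flat on both faces, standing on the terracotta-coloured 3 mm mat. Origin at its centre, z along its axis. May be absent (3 to 5 of the five discs are there).
- stone2: Polished brown banded agate disc, 41 mm in diameter and 26 mm high (second largest size), about 89 g, flat on both faces, standing on the terracotta-coloured 3 mm mat. Origin at its centre, z along its axis. May be absent (3 to 5 of the five discs are there).
- stone3: Polished brown banded agate disc, 36 mm in diameter and 26 mm high (third size), about 69 g, flat on both faces, standing on the terracotta-coloured 3 mm mat. Origin at its centre, z along its axis. May be absent (3 to 5 of the five discs are there).
- stone4: Polished brown banded agate disc, 31 mm in diameter and 26 mm high (fourth size), about 51 g, flat on both faces, standing on the terracotta-coloured 3 mm mat. Origin at its centre, z along its axis. May be absent (3 to 5 of the five discs are there).
- stone5: Polished brown banded agate disc, 26 mm in diameter and 26 mm high (the smallest size), about 36 g, flat on both faces, standing on the terracotta-coloured 3 mm mat. Origin at its centre, z along its axis. May be absent (3 to 5 of the five discs are there).
- cup: Round clear portion cup of pebbles with a flat whitish lid, standing in the carton on the insert, over some of the pockets. 57 mm across the foot, 64 mm across the lid rim (from 26.5 to 34 mm up), 34.5 mm high, about 90 g, lid fixed. Origin at the centre of its underside, z up.
- cup_b: A cup just like it, on the grey board; leave it there.
- cup_c: Another such cup, on the grey board; leave it there.
- board: Flat grey plastic board, 170 (x) x 250 (y) mm, 4 mm thick, fixed on the bench. Origin at the centre of its underside; its top is 4 mm higher. Two cups stand on its far half, the near half is free.
- loupe: Black loupe, 34 mm across, 28 mm high, with a glass top, standing among the discs on the mat; not to be packed. Origin at the centre of its underside.
- pebble: Rough grey pebble, 40 x 26 x 25 mm, lying among the discs on the mat; not to be packed. Origin at the centre of its underside.
- polish: White jar of polish, 48 mm across, 62 mm high, on the bench to the right; leave alone. Origin at the centre of its underside.
- brush: Brush, 180 mm long, lying on the bench at the far right; leave alone. Origin at its middle, underside.
Mind the look-alikes: they are no part of the job. Leave any turquoise look-alike of the stone3 alone.

How it is judged:
By the outcome, as a careful person would: the job done as asked, in the order asked, and still so for the second after the job is handed in, with the robot touching nothing.
Of stone1, stone2, stone3, stone4, stone5 only 3 to 5 are there at a start; the rules pass over those that are not, and their reading is None.
At some moment in a run one of stone1, stone2, stone3, stone4, stone5, cup may be knocked a few centimetres aside while the robot is not near it.
Once in a run the grip may slacken for a moment while it holds something.
It also fails if it takes over 210 s, if anything falls off the work surface, if the arm or the gripper's body presses on something with over 40 N, if the wrist force passes 120 N, or if a joint passes its speed limit or range.

ROBOT

A 7-joint arm with a two-finger parallel gripper is mounted at the origin on the work surface. World frame = base frame: x ahead of the robot, y to its left, z up, the work surface at z = 0. Lengths are in m, angles in rad, forces in N, time in s.
With the tool pointing down it reaches from about 0.425 to 0.8 m from the base axis. Payload 8.3 kg.
Tool frame: the origin (TCP) lies on the centre line of the jaws, within the pads' length; the fingertips stand 22 mm ahead of it and the grasp point (between the pads) lies 3 mm ahead of it; z points along the fingers, y is the line along which they close (so a half turn about z gives the same grasp; the last joint's range is limited). The gripper opens to 85 mm and grips with 20 to 120 N. Pads are 22 mm wide; open, the fingers measure 114 mm over their backs; the gripper's body (76 mm by 85 mm) begins 54 mm behind the grasp point. The pads swing forward as they close: fully open they stand 13 mm farther back than shut.
Start: joints at [1.279, 0.383, 0.016, 1.37, -0.006, 1.388, -0.046], TCP at [0.142, -0.609, 0.253] pointing down, gripper open.
Joint ranges: [-2.95, 2.95], [-0.25, 2.06], [-1.52, 1.56], [0.18, 2.33], [-1.44, 4.58], [0.02, 2.06], [-3.01, 3.01]. Speed limits (rad/s): [2.39, 2.39, 3.01, 3.01, 3.14, 3.14, 3.14].

INTERFACE

Orientations are given as a rotation vector (axis times angle).
In Python, from plant import arm gives the robot as it stands. The module is installed in compiled form; this text tells all that it offers.
- The arm moves only by the tool move_arm, never from a script. Its argument "plan" is a list of rows, each a list of 5 numbers: the opening, from 0 (shut) to 1 (fully open), then the shift along the tool's x, y, z in cm, then the turn about the tool's z in degrees. In form: [[hand, x, y, z, twist], ...]. A call has 1 to 20 rows; each row shifts and turns the commanded pose from where the row before left it, along the tool's axes as they then stand; what a row does not reach is not made up. A row lasts 1/10 s, in which the tool goes at most 50 mm and 8.59 degrees, less where a joint would pass 70% of its speed; a pose out of reach is approached as far as the arm can. A call with a gripper value outside its range is refused whole. The fingers move at their own pace and stop on an object; "force" is the grip in N (left out, the last holds). Time passes only in rows, so rows that do not move let the fingers close. It gives the time, the measured TCP pose, the force, the opening and the grip force at its end, in the units of the state.
- arm.read_state(): the state, without advancing time (a new reading comes with each control period).
- arm.get_image(name): name is "scene" or "side" or "wrist"; returns (picture, depth): 480x640x3 uint8, red, green, blue; 480x640 float32, m along the optical axis (not along the pixel's ray), 0 where there is no reading.
- arm.camera_info(name): a dict with "K" (3x3 intrinsics, pixels), "origin" and "attitude" of the camera in the world; the wrist camera has in their place "mount" (4x4, takes a point from camera to tool coordinates, whose origin is the TCP and whose axes are the flange's). Camera axes: x right, y up, looking along -z (the intrinsics and any distortion apply to the point x, -y, -z); pixel columns grow to the right and rows downward; lengths in m; the calibration is good to about 2 mm. A picture is of the moment at which its call begins: read the wrist's pose just before it. camera_info takes no time and is no camera call.
- arm.job_done(): hands the job in; it is judged then, once.
The state is a dict: "t": time; "joint_pos": joint angles; "qd": joint speeds; "joint_torque": joint torques, N m; "ee_pos": TCP position; "orientation": TCP orientation; "contact_force": force on the tool from outside, world axes, zero at the start; "ft_torque": the same for the moment, N m; "gripper_width": opening from 0.0 (shut) to 1.0 (fully open); "finger_force": force on a finger pad.
Only numpy, scipy, OpenCV 4.12 (cv2) and the standard library are available. Lean on these libraries where they do the work, as an engineer would, in place of code of your own. Each camera call takes 0.05 s, during which the arm holds its last target. There are 200 camera calls.

## Working session

There is one attempt and no reset: what is moved stays moved. The work goes in short steps, Python scripts to look and compute and a tool call to move; the robot and the scene stay as the last step left them, time stands still between calls to the robot, and variables do not carry over. Pictures are saved under pics/ and viewed, at most 14 in all, crops included, and the job is handed in when it is done.

Besides the shell and the picture viewer there is one more tool, called after "Emit:" as name(argument=value, ...), one argument or row to a line, values as JSON. move_arm: Moves the arm, as the interface text tells. Its arguments: {"type":"object","properties":{"plan":{"type":"array"},"force":{"type":"number"}},"required":["plan"]}

```bash
mkdir -p pics; cat > h.py <<'E'
import numpy as np, cv2
from scipy.spatial.transform import Rotation as R
from plant import arm
def grab(name):
    st=arm.read_state(); im,d=arm.get_image(name); ci=arm.camera_info(name)
    if name=="wrist":
        T=np.eye(4);T[:3,:3]=R.from_rotvec(st["orientation"]).as_matrix();T[:3,3]=st["ee_pos"]
        T=T@np.array(ci["mount"])
    else:
        T=np.eye(4);T[:3,3]=ci["origin"];a=np.array(ci["attitude"])
        T[:3,:3]=a if a.shape==(3,3) else R.from_rotvec(a).as_matrix()
    return im,d,np.array(ci["K"]),T
def ray(uv,K,T):
    p=np.linalg.inv(K)@np.array([uv[0],uv[1],1.]); v=T[:3,:3]@np.array([p[0],-p[1],-p[2]])
    return T[:3,3],v
def onz(uv,K,T,z):
    o,v=ray(uv,K,T); return o+v*(z-o[2])/v[2]
def dep(uv,d,K,T):
    o,v=ray(uv,K,T); return o+v*d[int(uv[1]),int(uv[0])]
def cloud(d,K,T):
    v,u=np.mgrid[0:480,0:640]; x=(u-K[0,2])/K[0,0]; y=(v-K[1,2])/K[1,1]
    return np.stack([x*d,-y*d,-d],-1)@T[:3,:3].T+T[:3,3]
def save(n,im): cv2.imwrite("pics/"+n+".png",cv2.cvtColor(im,cv2.COLOR_RGB2BGR))
E
python3 - <<'E'
from h import *
for n in("scene","side","wrist"):
    im,d,K,T=grab(n); save(n+"0",im); np.savez(n+"0.npz",im=im,d=d,K=K,T=T)
    print(n,{k:np.round(v,3).tolist() if not isinstance(v,str) else v for k,v in arm.camera_info(n).items()})
print(arm.read_state())
E
```

```text
scene {'K': [[446.985, 0.0, 318.079], [0.0, 446.985, 242.737], [0.0, 0.0, 1.0]], 'origin': [1.261, -0.093, 0.865], 'attitude': [0.599, 0.568, 1.401]}
side {'K': [[448.177, 0.0, 322.751], [0.0, 448.177, 242.191], [0.0, 0.0, 1.0]], 'origin': [-0.008, 0.599, 0.704], 'attitude': [0.4, -1.079, -2.256]}
wrist {'K': [[336.502, 0.0, 317.822], [0.0, 336.502, 241.611], [0.0, 0.0, 1.0]], 'mount': [[-0.0, 0.954, 0.301, 0.077], [1.0, 0.0, 0.0, -0.001], [0.0, 0.301, -0.954, -0.121], [0.0, 0.0, 0.0, 1.0]]}
{'t': 0.15, 'joint_pos': array([ 1.27911573,  0.38407852,  0.01636075,  1.37090493, -0.00627339,
        1.38820769, -0.04651833]), 'qd': array([-9.94088841e-04, -1.77492244e-03,  8.72369894e-05, -1.68637906e-03,
        4.31334435e-04, -5.42767057e-04,  1.04523785e-03]), 'joint_torque': array([ 1.70917931e-03, -6.28155541e+01,  8.45258720e-01, -3.72163939e+01,
        1.66157365e-02,  1.10009231e-02,  8.67278686e-05]), 'ee_pos': array([ 0.14170267, -0.60835761,  0.2524911 ]), 'orientation': array([-3.11952505e+00, -3.58509297e-01,  3.32068142e-04]), 'contact_force': array([-0.06391517, -0.28818059,  0.73161623]), 'ft_torque': array([0.04955111, 0.02476059, 0.01427414]), 'finger_force': 0.0, 'gripper_width': 0.998920540099766}
```

View pics/scene0.png

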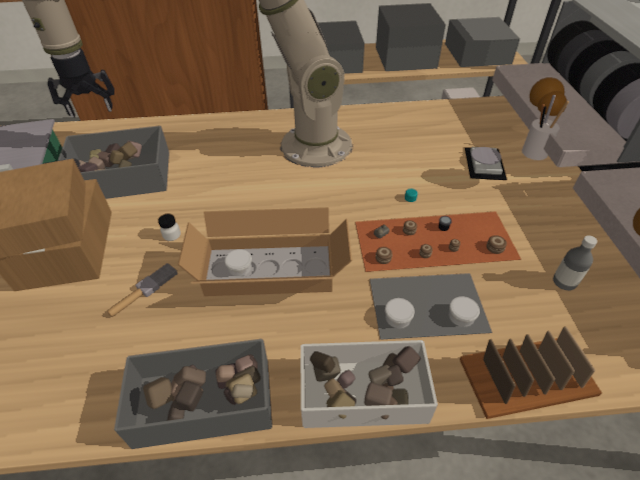

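View pics/side0.png

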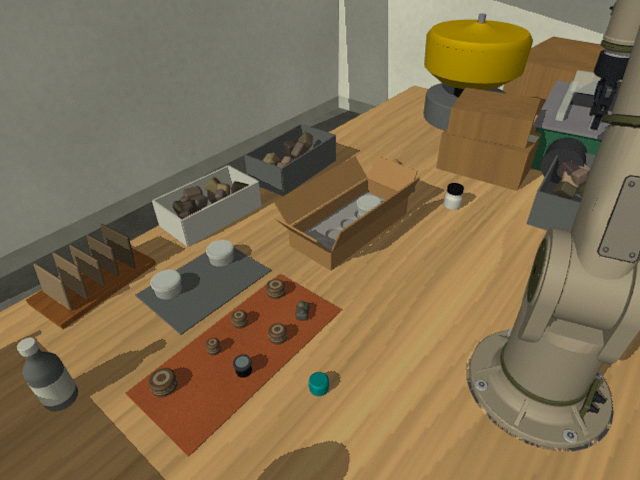

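The scene view shows five brown discs at (410,227), (384,255), (426,250), (455,244) and (497,243). The look-alikes are the loupe (445,223), the pebble (381,231) and the turquoise disc (411,195). The cup in the carton is at (238,263), the board cups at (400,313) and (464,312), and the free near half of the board is at about (425,290).

```bash
cat > meas.py <<'E'
from h import *
def objs(C,x0,x1,y0,y1,z0,z1,mn=12):
    m=((C[...,0]>x0)&(C[...,0]<x1)&(C[...,1]>y0)&(C[...,1]<y1)&(C[...,2]>z0)&(C[...,2]<z1)).astype(np.uint8)
    n,l,s,c=cv2.connectedComponentsWithStats(m,connectivity=4); out=[]
    for i in range(1,n):
        if s[i,4]<mn: continue
        P=C[l==i]; pts=P[:,:2].astype(np.float32)*1000
        (cx,cy),r=cv2.minEnclosingCircle(pts)
        out.append((np.round(c[i]).astype(int).tolist(),int(s[i,4]),round(cx,1),round(cy,1),round(2*r,1),round(float(np.median(P[:,2]))*1000,1)))
    return out
if __name__=="__main__":
    for n in("scene","side"):
        a=np.load(n+"0.npz"); C=cloud(a["d"],a["K"],a["T"])
        print(n,"mat tops"); [print(o,np.median(a["im"][o[0][1]-2:o[0][1]+3,o[0][0]-2:o[0][0]+3],(0,1))) for o in objs(C,.3,.9,.05,.7,.022,.045)]
        print("carton z>45"); [print(o) for o in objs(C,.35,.85,-.5,.12,.045,.2)]
        print("insert"); [print(o) for o in objs(C,.35,.85,-.5,.12,.012,.025,40)]
        if n=="scene": print("right items",objs(C,.3,.9,-.6,-.3,.004,.08))
    a=np.load("scene0.npz");im=a["im"]
    save("crop",cv2.resize(im[180:350,150:530],(800,358),interpolation=cv2.INTER_CUBIC))
E
python3 meas.py
```

```text
scene mat tops
([412, 194], 47, 306.2, 248.9, 30.6, 25.4) [ 25. 120. 114.]
([445, 220], 106, 429.1, 311.9, 36.4, 31.1) [118. 121. 118.]
([410, 225], 114, 434.4, 215.6, 37.0, 29.0) [112.  92.  72.]
([382, 229], 67, 438.8, 137.5, 39.5, 24.6) [90. 84. 73.]
([497, 242], 208, 517.0, 423.4, 48.3, 28.9) [108.  87.  67.]
([455, 242], 68, 508.7, 315.1, 26.6, 28.6) [118.  97.  76.]
([426, 248], 99, 522.5, 236.3, 31.6, 28.5) [111.  91.  70.]
([384, 253], 169, 525.8, 126.9, 41.7, 28.7) [110.  89.  69.]
([567, 279], 192, 643.7, 547.2, 55.5, 33.9) [112. 107.  97.]
([464, 309], 620, 715.8, 271.4, 65.4, 39.6) [176. 170. 163.]
([400, 311], 612, 705.2, 127.0, 66.0, 39.5) [176. 170. 163.]
([565, 352], 54, 843.4, 438.4, 57.6, 40.9) [66. 54. 43.]
([549, 363], 203, 860.6, 401.1, 78.3, 34.5) [59. 49. 38.]
([530, 365], 180, 860.6, 359.8, 78.6, 35.0) [54. 44. 35.]
([386, 357], 184, 816.4, 74.6, 50.1, 41.3) [110. 104.  96.]
([492, 370], 139, 864.8, 279.6, 70.3, 34.3) [41. 34. 27.]
([512, 369], 153, 865.2, 320.5, 69.5, 33.3) [48. 39. 30.]
([423, 377], 97, 864.6, 140.0, 70.2, 33.6) [93. 89. 82.]
([577, 374], 65
[... 1824 characters left out ...]
315.3, 28.2, 27.9) [93. 77. 57.]
([242, 363], 252, 426.7, 311.9, 34.4, 30.5) [ 99. 106. 101.]
([161, 379], 481, 513.6, 423.3, 47.4, 28.3) [80. 62. 42.]
([314, 377], 98, 301.4, 251.6, 30.6, 25.7) [  0. 108. 100.]
([59, 395], 352, 634.6, 550.6, 55.9, 33.8) [100. 100.  87.]
carton z>45
([299, 158], 1557, 821.1, -299.9, 275.5, 72.2)
([347, 197], 5999, 530.9, -159.3, 406.7, 83.5)
([225, 201], 1208, 826.1, 9.1, 225.1, 67.5)
([455, 189], 185, 377.5, -424.3, 47.9, 60.4)
insert
([300, 176], 271, 819.9, -300.0, 275.2, 18.4)
([336, 219], 1125, 550.4, -183.6, 280.0, 17.6)
([452, 203], 70, 375.8, -421.8, 46.4, 18.9)
([227, 219], 290, 802.7, 10.9, 217.1, 18.7)
([347, 242], 466, 532.9, -162.8, 336.3, 18.6)
```

View pics/crop.png

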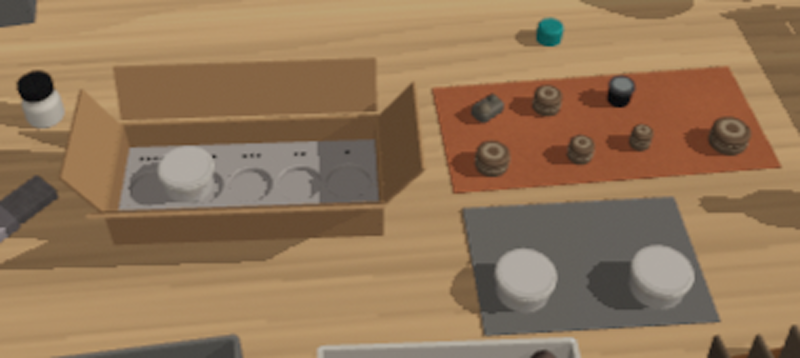

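The crop confirms five brown banded discs, with pebble, loupe and turquoise left out. It also shows the whitish cup over pockets 4 and 5. Next I move above the carton for a close look.

Emit:
move_arm(
  plan=[
    [1,0,0,-4,6.55],
    [1,0,0,-4,6.55],
    [1,2.8,-3.2,0,0],
    [1,2.8,-3.2,0,0],
    [1,2.8,-3.2,0,0],
    [1,2.8,-3.2,0,0],
    [1,2.8,-3.2,0,0],
    [1,2.8,-3.2,0,0],
    [1,2.8,-3.2,0,0],
    [1,2.8,-3.2,0,0],
    [1,2.8,-3.2,0,0],
    [1,2.8,-3.2,0,0],
    [1,2.8,-3.2,0,0],
    [1,2.8,-3.2,0,0],
    [1,2.8,-3.2,0,0],
    [1,2.8,-3.2,0,0],
    [1,0,0,0,0],
    [1,0,0,0,0],
  ],
)

```text
t: 1.95
ee_pos: [0.5341, -0.1594, 0.3328]
orientation: [-3.141, -0.005, 0.001]
contact_force: [-0.2, -0.2, -0.7]
gripper_width: 1.001
finger_force: 0.0
```

```bash
python3 - <<'E'
from h import *; from meas import objs
im,d,K,T=grab("wrist"); save("w1",im); np.savez("w1.npz",im=im,d=d,K=K,T=T)
s=arm.read_state(); print(s["ee_pos"],s["orientation"])
C=cloud(d,K,T)
print("cup",[o for o in objs(C,.4,.7,-.4,.05,.048,.056)])
ins=(C[...,2]>.014)&(C[...,2]<.022)&(abs(C[...,0]-.53)<.1)&(abs(C[...,1]+.16)<.2)
print(cv2.minAreaRect(C[ins][:,:2].astype(np.float32)*1000))
g=cv2.cvtColor(im,cv2.COLOR_RGB2GRAY)
dk=((g<60)&ins).astype(np.uint8)
n,l,st,c=cv2.connectedComponentsWithStats(dk)
for i in range(1,n):
    if st[i,4]>3: print(st[i,4],c[i].round(1),(onz(c[i],K,T,.018)*1000).round(1))
E
```

```text
[ 0.53349303 -0.16095533  0.33290444] [ 3.14147880e+00  4.34154765e-04 -1.41834881e-03]
cup [([258, 227], 653, 536.4, -135.5, 277.3, 52.1), ([439, 216], 360, 528.5, -286.3, 140.1, 51.9), ([381, 205], 2144, 529.6, -234.3, 64.0, 53.4)]
((534.6143798828125, -163.220458984375), (301.639892578125, 129.68350219726562), 86.72987365722656)
4 [233.5 224.5] [496.7 -45.6  18. ]
4 [372.5 232.5] [ 486.1 -231.9   18. ]
```

View pics/w1.png

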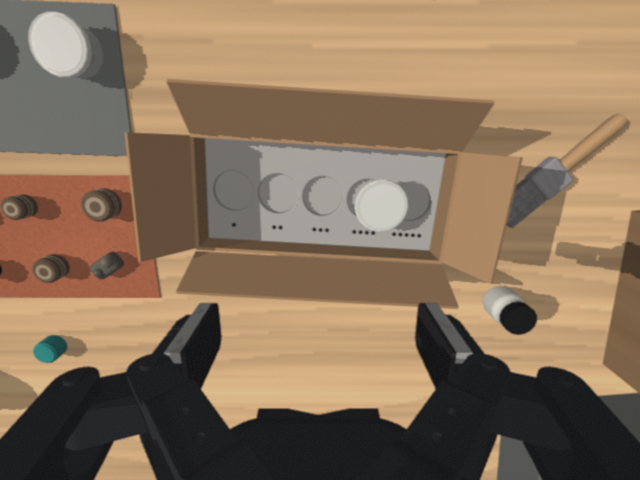

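The carton centre is at about (535, -163) mm, turned about -3.3°. The cup is at px (381,205), about (530, -234) mm. I'll grasp it closing along y.

Emit:
move_arm(
  plan=[
    [1,-0.1,1.8,4.5,0],
    [1,-0.1,1.8,4.5,0],
    [1,-0.1,1.8,4.5,0],
    [1,-0.1,1.9,4.5,0],
    [1,0,0,3.5,0],
    [1,0,0,3.0,0],
    [1,0,0,2.0,0],
    [1,0,0,1.0,0],
    [1,0,0,0.8,0],
    [1,0,0,0,0],
    [1,0,0,0,0],
    [0,0,0,0,0],
    [0,0,0,0,0],
    [0,0,0,0,0],
    [0,0,0,0,0],
    [0,0,0,0,0],
    [0,0,0,0,0],
  ],
  force=40,
)

```text
t: 3.7
ee_pos: [0.5305, -0.2339, 0.052]
orientation: [3.141, 0.0, 0.003]
contact_force: [-1.7, 0.3, 7.6]
gripper_width: 0.724
finger_force: 41.9
```

```bash
python3 - <<'E'
from h import *
a=np.load("scene0.npz");C=cloud(a["d"],a["K"],a["T"]);im=a["im"].astype(int)
sat=im.max(-1)-im.min(-1)
m=(sat<14)&(im.max(-1)<130)&(C[...,0]>.5)&(C[...,0]<.82)&(C[...,1]>.05)&(C[...,1]<.37)&(C[...,2]<.008)
n,l,s,c=cv2.connectedComponentsWithStats(m.astype(np.uint8)); i=1+s[1:,4].argmax()
print(cv2.minAreaRect(C[l==i][:,:2].astype(np.float32)*1000))
E
```

```text
((675.2269287109375, 203.9292755126953), (248.76173400878906, 169.47042846679688), 88.11990356445312)
```

Emit:
move_arm(
  plan=[
    [0,0,0,-3,0],
    [0,0,0,-4,0],
    [0,0,0,-4,0],
    [0,0,0,-4,0],
    [0,0.92,-3.99,0,0],
    [0,0.92,-3.99,0,0],
    [0,0.92,-3.99,0,0],
    [0,0.92,-3.99,0,0],
    [0,0.92,-3.99,0,0],
    [0,0.92,-3.99,0,0],
    [0,0.92,-3.99,0,0],
    [0,0.92,-3.99,0,0],
    [0,0.92,-3.99,0,0],
    [0,0.92,-3.99,0,0],
    [0,0.92,-3.99,0,0],
    [0,0,0,3,0],
    [0,0,0,4,0],
    [0,0,0,3,0],
    [0,0,0,2,0],
    [0,0,0,1,0],
  ],
)

```text
t: 5.7
ee_pos: [0.6297, 0.2048, 0.0681]
orientation: [3.14, 0.001, -0.005]
contact_force: [-0.4, 0.3, -1.2]
gripper_width: 0.723
finger_force: 44.1
```

```bash
python3 - <<'E'
from h import *; from meas import objs
print([arm.read_state()[k] for k in("ee_pos","gripper_width","finger_force","contact_force")])
im,d,K,T=grab("side"); C=cloud(d,K,T)
# height profile of cup near tool
print("cup",[o for o in objs(C,.57,.7,.13,.27,.01,.2)]); save("s2",im[150:380,120:420])
E
```

```text
[array([0.6296956 , 0.20481808, 0.06810157]), 0.7234105555078228, 44.099025424802676, array([-0.40810687,  0.27092476, -1.20954534])]
cup [([208, 254], 2735, 655.5, 203.0, 159.0, 119.0), ([176, 283], 121, 690.2, 256.8, 31.4, 35.5)]
```

View pics/s2.png

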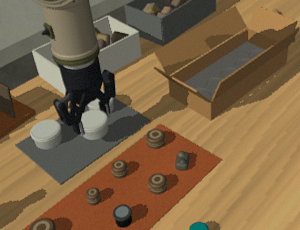

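The crop shows the cup held, at crop (95,125), over the board's near half. Now I lower it.

Emit:
move_arm(
  plan=[
    [0,0,0,0,0],
    [0,0,0,1,0],
    [0,0,0,0.8,0],
    [0,0,0,0.5,0],
    [0,0,0,0.3,0],
    [0,0,0,0.1,0],
    [0,0,0,0,0],
  ],
)

```text
t: 6.45
ee_pos: [0.6308, 0.2054, 0.0433]
orientation: [-3.141, -0.0, 0.0]
contact_force: [0.3, -0.3, -1.5]
gripper_width: 0.725
finger_force: 44.1
```

Emit:
move_arm(
  plan=[
    [0,0,0,0.2,0],
    [0,0,0,0.2,0],
    [0,0,0,0.1,0],
    [0,0,0,0,0],
  ],
)

```text
t: 6.85
ee_pos: [0.6309, 0.2054, 0.0386]
orientation: [-3.142, -0.0, -0.001]
contact_force: [-1.1, -0.3, 1.6]
gripper_width: 0.726
finger_force: 44.3
```

Emit:
move_arm(
  plan=[
    [1,0,0,0,0],
    [1,0,0,0,0],
    [1,0,0,-1,0],
    [1,0,0,-4,0],
    [1,0,0,-4,0],
    [1,0,0,-4,-7.5],
    [1,0,0,-3.2,-7.5],
    [1,0,0,0,-7.5],
    [1,0,0,0,-7.5],
    [1,0,0,0,-7.5],
    [1,0,0,0,-7.5],
    [1,0,0,0,-7.5],
    [1,0,0,0,-7.5],
    [1,0,0,0,-7.5],
    [1,0,0,0,-7.5],
    [1,0,0,0,-7.5],
    [1,0,0,0,-7.5],
  ],
)

```text
t: 8.55
ee_pos: [0.6309, 0.2053, 0.2013]
orientation: [2.215, 2.227, 0.001]
contact_force: [-0.2, 0.5, 0.1]
gripper_width: 1.002
finger_force: 0.0
```

Emit:
move_arm(
  plan=[
    [1,4.3,-2.3,0,0],
    [1,4.3,-2.3,0,0],
    [1,4.3,-2.3,0,0],
    [1,4.3,-2.3,0,0],
    [1,4.3,-2.3,0,0],
    [1,0,0,0,0],
    [1,0,0,0,0],
    [1,0,0,0,0],
  ],
)

```text
t: 9.35
ee_pos: [0.5168, 0.4193, 0.2007]
orientation: [2.222, 2.219, 0.0]
contact_force: [0.0, -0.3, 0.2]
gripper_width: 1.003
finger_force: 0.0
```

```bash
cat > look.py <<'E'
from h import *; from meas import objs
import sys
z0,z1=float(sys.argv[1]),float(sys.argv[2])
ss=[]
im,d,K,T=grab("wrist"); s=arm.read_state()
r=R.from_rotvec(s["orientation"]).as_matrix(); print("tcp",(s["ee_pos"]*1000).round(1),"yaw",np.degrees(np.arctan2(r[1,0],r[0,0])).round(2),"t",s["t"])
C=cloud(d,K,T); p=s["ee_pos"]
for o in objs(C,p[0]-.2,p[0]+.2,p[1]-.2,p[1]+.2,z0,z1): print(o)
if len(sys.argv)>3: save(sys.argv[3],im)
E
python3 look.py .022 .035 w3
python3 - <<'E'
from h import *; from meas import objs
im,d,K,T=grab("scene"); C=cloud(d,K,T); print("cups",objs(C,.58,.8,.05,.35,.035,.045)); print("mat",objs(C,.4,.56,.08,.5,.022,.035))
E
```

```text
tcp [517.2 418.7 200.6] yaw 89.86 t 9.4
([445, 75], 413, 631.5, 547.2, 53.8, 28.8)
([316, 220], 1960, 515.0, 423.4, 46.0, 28.9)
([308, 325], 492, 506.3, 315.7, 26.1, 28.5)
([232, 330], 690, 428.1, 312.2, 34.1, 31.0)
([499, 344], 260, 701.2, 295.2, 35.6, 28.0)
([320, 389], 597, 519.0, 237.9, 31.3, 28.5)
([413, 396], 273, 620.2, 225.9, 42.2, 27.7)
([240, 399], 425, 431.8, 219.4, 34.8, 28.1)
cups [([426, 281], 479, 631.8, 206.4, 66.9, 39.8), ([465, 308], 559, 715.0, 270.0, 66.9, 39.9), ([400, 309], 553, 705.3, 126.9, 65.2, 39.8)]
mat [([445, 220], 104, 429.3, 311.9, 35.4, 31.1), ([410, 225], 112, 436.1, 216.6, 38.7, 28.9), ([382, 229], 71, 439.1, 138.3, 38.1, 24.1), ([497, 242], 205, 516.9, 421.2, 46.8, 29.2), ([455, 242], 69, 509.5, 314.7, 27.5, 28.6), ([426, 248], 96, 522.0, 236.6, 29.7, 29.1), ([384, 253], 164, 525.1, 127.3, 41.4, 28.9)]
```

View pics/w3.png

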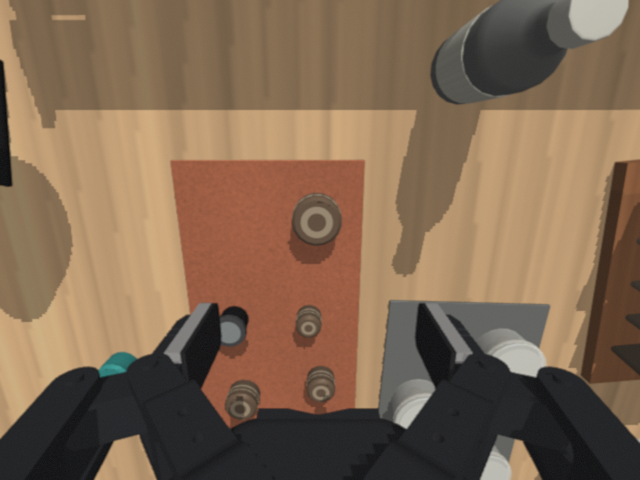

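```bash
cat > tips.py <<'E'
from h import *
im,d,K,T=grab("wrist"); M=np.array(arm.camera_info("wrist")["mount"]); C=cloud(d,K,M)
m=(d>0)&(abs(C[...,0])<.02)&(abs(C[...,1])<.07)&(C[...,2]<.03)&(C[...,2]>-.06)
P=C[m]*1000
for sgn in(1,-1):
    Q=P[P[:,1]*sgn>0]
    if len(Q): print(len(Q),"z 99.5%",np.percentile(Q[:,2],[50,95,99.5]).round(1),"inner y",np.percentile(abs(Q[Q[:,2]>np.percentile(Q[:,2],80)][:,1]),[2,50,98]).round(1))
E
python3 tips.py
```

```text
17704 z 99.5% [-46.5  -6.2   5.9] inner y [41.9 42.6 55.4]
17587 z 99.5% [-46.5  -6.2   5.7] inner y [42.8 43.6 56.3]
```

Emit:
move_arm(
  plan=[
    [1,0.44,-0.2,4,0],
    [1,0,0,4,0],
    [1,0,0,3.5,0],
    [1,0,0,2.5,0],
    [1,0,0,1.6,0],
    [1,0,0,0.7,0],
    [1,0,0,0.4,0],
    [1,0,0,0,0],
    [1,0,0,0,0],
    [0,0,0,0,0],
    [0,0,0,0,0],
    [0,0,0,0,0],
    [0,0,0,0,0],
    [0,0,0,0,0],
    [0,0,0,0,0],
    [0,0,0,0,0],
  ],
  force=50,
)

```text
t: 11.1
ee_pos: [0.5142, 0.4251, 0.0344]
orientation: [2.221, 2.221, 0.002]
contact_force: [-1.5, -1.6, 5.2]
gripper_width: 0.515
finger_force: 50.8
```

```bash
python3 tips.py; python3 look.py .022 .035
```

```text
22277 z 99.5% [-37.5   7.   24. ] inner y [ 0.6 10.6 31.3]
22662 z 99.5% [-37.4   7.1  26.7] inner y [ 0.7 11.4 33.2]
tcp [514.2 425.   34.4] yaw 90.01 t 11.2
([625, 29], 1854, 620.0, 535.7, 27.7, 27.1)
([317, 321], 8910, 513.5, 432.6, 71.0, 29.0)
```

Emit:
move_arm(
  plan=[
    [0,0,0,-2,0],
    [0,0,0,-4,0],
    [0,0,0,-4,0],
    [0,0,0,-4,0],
    [0,0,0,-2.6,0],
    [0,-3.63,0.21,0,0],
    [0,-3.63,0.21,0,0],
    [0,-3.63,0.21,0,0],
    [0,-3.63,0.21,0,0],
    [0,-3.63,0.21,0,0],
    [0,-3.63,0.21,0,0],
    [0,-3.63,0.21,0,0],
    [0,-3.63,0.21,0,0],
    [0,-3.63,0.21,0,0],
    [0,-3.63,0.21,0,0],
    [0,-3.63,0.21,0,0],
    [0,-3.63,0.21,0,0],
    [0,-3.63,0.21,0,0],
    [0,0,0,0,0],
    [0,0,0,0,0],
  ],
)

```text
t: 13.2
ee_pos: [0.541, -0.0481, 0.1992]
orientation: [-2.224, -2.219, 0.0]
contact_force: [0.5, 0.5, -1.3]
gripper_width: 0.514
finger_force: 51.3
```

```bash
cat > pk.py <<'E'
from h import *
import sys
im,d,K,T=grab("wrist"); ps=[arm.read_state()["ee_pos"]]; 
M=np.array(arm.camera_info("wrist")["mount"]); Ct=cloud(d,K,M); C=cloud(d,K,T)
m=(d>0)&(abs(Ct[...,1])<.010)&(Ct[...,2]<.02)&(Ct[...,2]>-.015)
P=Ct[m]*1000
print("t",arm.read_state()["t"],"tcp",(ps[0]*1000).round(1),"grip",round(arm.read_state()["gripper_width"],3))
if len(P): print("held: x range",np.percentile(P[:,0],[1,99]).round(1),"top z",np.median(P[:,2]).round(1))
# pocket floors z 8-13mm
p=ps[0]
q=(C[...,2]>.006)&(C[...,2]<.0145)&(abs(C[...,0]-.535)<.07)&(abs(C[...,1]+.16)<.16)
n,l,s,c=cv2.connectedComponentsWithStats(q.astype(np.uint8),connectivity=4)
for i in range(1,n):
    if s[i,4]>150:
        Q=C[l==i][:,:2].astype(np.float32)*1000; (x,y),r=cv2.minEnclosingCircle(Q); print("pocket",c[i].round(),s[i,4],round(x,1),round(y,1),round(2*r,1))
ins=(C[...,2]>.015)&(C[...,2]<.021)&(abs(C[...,0]-.535)<.075)&(abs(C[...,1]+.16)<.16)
print("insert",cv2.minAreaRect(C[ins][:,:2].astype(np.float32)*1000))
if len(sys.argv)>1: save(sys.argv[1],im)
E
python3 pk.py w4
```

```text
t 13.25 tcp [541.  -46.6 199.3] grip 0.515
held: x range [-21.2  21.3] top z 5.4
pocket [319. 222.] 2309 541.5 -48.3 52.1
pocket [309. 381.] 1095 531.5 -224.0 51.2
pocket [310. 408.] 252 530.0 -270.9 41.9
insert ((536.098876953125, -142.2509765625), (244.23297119140625, 130.70118713378906), 86.6993637084961)
```

View pics/w4.png

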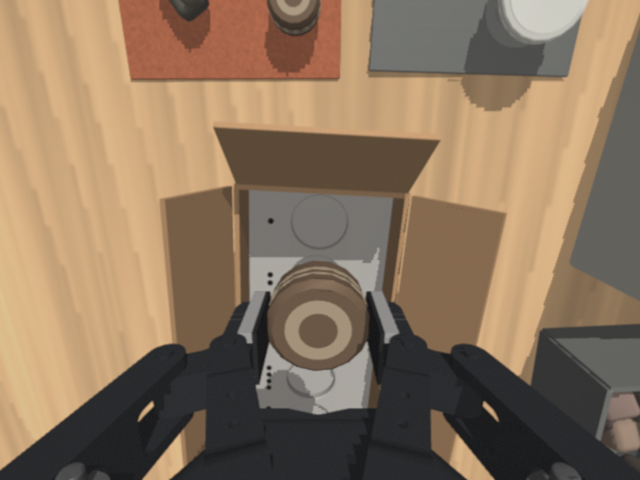

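```bash
sed -i 's/print("pocket",/t=Ct[l==i][:,:2].astype(np.float32)*100; (a,b),_=cv2.minEnclosingCircle(t); print("pocket tool cm",round(a,2),round(b,2),/' pk.py; python3 pk.py;python3 pk.py
```

```text
t 13.3 tcp [541.  -45.8 199.4] grip 0.512
held: x range [-21.3  21.4] top z 5.3
pocket tool cm -0.19 0.05 [319. 224.] 2290 541.5 -48.3 52.0
pocket tool cm -17.72 -0.95 [309. 381.] 1142 531.5 -223.7 51.9
pocket tool cm -22.26 -1.1 [310. 409.] 208 530.1 -269.1 38.3
insert ((536.1446533203125, -142.1187744140625), (243.6812286376953, 130.64552307128906), 86.70153045654297)
t 13.35 tcp [541.1 -45.5 199.5] grip 0.515
held: x range [-21.3  21.4] top z 5.3
pocket tool cm -0.27 0.04 [319. 224.] 2281 541.5 -48.4 52.1
pocket tool cm -17.85 -1.01 [309. 382.] 1169 531.3 -224.2 51.4
pocket tool cm -22.29 -1.09 [310. 409.] 187 530.5 -268.6 36.4
insert ((536.1395874023438, -141.72286987304688), (242.5384063720703, 130.95468139648438), 86.67931365966797)
```

Emit:
move_arm(
  plan=[
    [0,-0.28,0.04,2,0],
    [0,0,0,4,0],
    [0,0,0,3,0],
    [0,0,0,2,0],
    [0,0,0,1,0],
    [0,0,0,0.5,0],
    [0,0,0,0.3,0],
    [0,0,0,0,0],
    [0,0,0,0,0],
    [0,0,0,0,0],
    [0,0,0,0,0],
  ],
)

```text
t: 14.45
ee_pos: [0.5419, -0.0501, 0.0719]
orientation: [2.221, 2.221, 0.001]
contact_force: [0.2, -0.5, -1.0]
gripper_width: 0.513
finger_force: 51.3
```

```bash
python3 pk.py
```

```text
t 14.5 tcp [541.8 -50.1  71.7] grip 0.509
held: x range [-20.7  61.3] top z 5.2
pocket tool cm 0.17 -0.04 [318. 256.] 2197 541.6 -48.4 52.1
pocket tool cm -5.67 -0.38 [310. 376.] 1796 538.1 -106.8 52.0
pocket tool cm -9.87 -0.56 [311. 409.] 235 536.3 -148.8 28.4
insert ((539.4976806640625, -83.67584228515625), (115.49295806884766, 131.26759338378906), 86.73995208740234)
```

Emit:
move_arm(
  plan=[
    [0,0.17,-0.03,0,0],
    [0,0,0,0,0],
    [0,0,0,1,0],
    [0,0,0,0.8,0],
    [0,0,0,0.5,0],
    [0,0,0,0.3,0],
    [0,0,0,0.2,0],
    [0,0,0,0,0],
    [0,0,0,0,0],
  ],
)

```text
t: 15.4
ee_pos: [0.5415, -0.0482, 0.0435]
orientation: [2.221, 2.222, 0.0]
contact_force: [0.3, -0.8, -1.5]
gripper_width: 0.516
finger_force: 51.3
```

```bash
python3 pk.py
```

```text
t 15.45 tcp [541.5 -48.3  43.6] grip 0.511
held: x range [-21.2  38.1] top z 5.2
pocket tool cm 0.88 -1.89 [276. 279.] 194 522.6 -39.4 18.9
pocket tool cm 0.69 1.92 [361. 281.] 217 560.6 -41.4 16.5
pocket tool cm -5.85 -0.32 [312. 390.] 3653 538.3 -106.8 52.3
insert ((539.38525390625, -88.84251403808594), (119.05824279785156, 131.5989532470703), 86.80704498291016)
```

Emit:
move_arm(
  plan=[
    [0,0,0,0.2,0],
    [0,0,0,0,0],
    [0.75,0,0,0,0],
    [0.75,0,0,0,0],
    [0.75,0,0,0,0],
    [0.75,0,0,-1,0],
    [0.75,0,0,-3,0],
    [0.75,0,0,-4,0],
    [0.75,0,0,-4,0],
    [0.75,0,0,-3.8,0],
    [1,4.4,-0.41,0,0],
    [1,4.4,-0.41,0,0],
    [1,4.4,-0.41,0,0],
    [1,4.3,-0.41,0,0],
    [1,0,0,0,0],
    [1,0,0,0,0],
    [1,0,0,0,0],
    [1,0,0,0,0],
  ],
)

```text
t: 17.25
ee_pos: [0.5253, 0.1249, 0.1994]
orientation: [2.224, 2.218, -0.001]
contact_force: [-0.4, -0.3, 1.1]
gripper_width: 0.998
finger_force: 0.0
```

```bash
cat > dk.py <<'E'
from h import *
import sys
im,d,K,T=grab("wrist"); s=arm.read_state(); M=np.array(arm.camera_info("wrist")["mount"]); Ct=cloud(d,K,M); C=cloud(d,K,T)
print("t",round(s["t"],2),"tcp",(s["ee_pos"]*1000).round(1))
q=(C[...,2]>.022)&(C[...,2]<.042)&(d>.1)
n,l,st,c=cv2.connectedComponentsWithStats(q.astype(np.uint8),connectivity=4)
for i in range(1,n):
    if st[i,4]<300: continue
    (x,y),r=cv2.minEnclosingCircle(C[l==i][:,:2].astype(np.float32)*1000); (a,b),_=cv2.minEnclosingCircle(Ct[l==i][:,:2].astype(np.float32)*100)
    print("tool cm",round(a,2),round(b,2),"world",round(x,1),round(y,1),"dia",round(2*r,1),"z",(np.median(C[l==i][:,2])*1000).round(1),"px",c[i].round(),np.median(im[l==i],0))
if len(sys.argv)>1: save(sys.argv[1],im)
E
python3 dk.py
python3 - <<'E'
from h import *; from meas import objs
im,d,K,T=grab("scene"); C=cloud(d,K,T); print("carton",objs(C,.49,.59,-.32,-.01,.03,.042))
E
```

```text
t 17.3 tcp [525.3 125.  199.4]
tool cm 14.72 18.78 world 713.5 271.5 dia 65.8 z 39.5 px [569.  40.] [189. 188. 179.]
tool cm 12.47 -22.7 world 298.6 250.1 dia 37.8 z 25.8 px [33. 72.] [ 50. 125. 121.]
tool cm 11.21 -0.65 world 519.1 236.9 dia 30.9 z 28.8 px [310.  90.] [105.  88.  72.]
tool cm 8.13 10.36 world 629.1 205.9 dia 64.5 z 39.5 px [448. 129.] [194. 193. 185.]
tool cm 9.08 -9.37 world 431.8 215.9 dia 36.5 z 28.8 px [205. 119.] [101.  83.  67.]
tool cm 0.26 17.86 world 703.9 126.9 dia 65.5 z 39.4 px [521. 224.] [193. 192. 184.]
tool cm 1.39 -8.94 world 435.9 138.9 dia 36.6 z 24.3 px [219. 210.] [89. 86. 77.]
tool cm 0.3 -0.28 world 522.5 127.8 dia 41.1 z 28.9 px [315. 222.] [101.  83.  68.]
tool cm -7.02 27.95 world 804.6 53.9 dia 186.6 z 31.6 px [612. 299.] [90. 89. 84.]
tool cm -13.5 1.86 world 543.6 -10.2 dia 138.0 z 32.5 px [337. 357.] [143. 112.  83.]
tool cm -17.44 1.57 world 540.5 -49.6 dia 46.2 z 36.0 px [333. 391.] [76. 65. 54.]
carton [([206, 266], 42, 531.6, -313.6, 81.2, 37.3), ([314, 262], 217, 543.8, -49.4, 47.1, 36.0)]
```

Emit:
move_arm(
  plan=[
    [1,0.3,-0.28,4,0],
    [1,0,0,4,0],
    [1,0,0,3.5,0],
    [1,0,0,2.5,0],
    [1,0,0,1.5,0],
    [1,0,0,0.6,0],
    [1,0,0,0.4,0],
    [1,0,0,0,0],
    [1,0,0,0,0],
    [0,0,0,0,0],
    [0,0,0,0,0],
    [0,0,0,0,0],
    [0,0,0,0,0],
    [0,0,0,0,0],
    [0,0,0,0,0],
    [0,0,0,0,0],
  ],
)

```text
t: 18.95
ee_pos: [0.5223, 0.1297, 0.035]
orientation: [2.221, 2.221, 0.001]
contact_force: [-1.7, -0.9, 5.5]
gripper_width: 0.452
finger_force: 50.0
```

Emit:
move_arm(
  plan=[
    [0,0,0,-2,0],
    [0,0,0,-4,0],
    [0,0,0,-4,0],
    [0,0,0,-4,0],
    [0,0,0,-2.5,0],
    [0,-3.93,0.27,0,0],
    [0,-3.93,0.27,0,0],
    [0,-3.93,0.27,0,0],
    [0,-3.93,0.27,0,0],
    [0,-3.93,0.27,0,0],
    [0,-3.93,0.27,0,0],
    [0,0,0,2,0],
    [0,0,0,4,0],
    [0,0,0,3.5,0],
    [0,0,0,2,0],
    [0,0,0,1,0],
    [0,0,0,0,0],
    [0,0,0,0,0],
    [0,0,0,0,0],
  ],
)

```text
t: 20.85
ee_pos: [0.5393, -0.1061, 0.0758]
orientation: [2.22, 2.22, 0.002]
contact_force: [0.2, -0.6, -0.7]
gripper_width: 0.458
finger_force: 50.8
```

```bash
sed -i 's/abs(Ct\[...,1\])<.010)&(Ct\[...,2\]<.02)/abs(Ct[...,1])<.010)\&(abs(Ct[...,0])<.026)\&(Ct[...,2]<.012)/' pk.py; python3 pk.py
```

```text
t 20.9 tcp [ 539.3 -106.2   75.8] grip 0.452
held: x range [-19.3  18.2] top z 6.0
pocket tool cm 5.81 0.21 [326. 140.] 1030 541.6 -48.1 52.4
pocket tool cm -0.02 -0.12 [316. 258.] 2828 538.3 -106.3 52.1
pocket tool cm -5.92 -0.45 [309. 372.] 2049 535.0 -165.4 51.8
pocket tool cm -10.11 -0.64 [310. 408.] 331 533.1 -207.3 31.7
insert ((537.8828125, -113.4805679321289), (199.692138671875, 131.4162139892578), 86.66542053222656)
```

Emit:
move_arm(
  plan=[
    [0,0.05,-0.11,0.5,0],
    [0,0,0,1.2,0],
    [0,0,0,0.8,0],
    [0,0,0,0.5,0],
    [0,0,0,0.3,0],
    [0,0,0,0.05,0],
    [0,0,0,0,0],
    [0,0,0,0,0],
    [0.75,0,0,0,0],
    [0.75,0,0,0,0],
    [0.75,0,0,0,0],
    [0.75,0,0,-1,0],
    [0.75,0,0,-3,0],
    [0.75,0,0,-4,0],
    [0.75,0,0,-4,0],
    [0.75,0,0,-3.7,0],
  ],
)

```text
t: 22.5
ee_pos: [0.5372, -0.1053, 0.2004]
orientation: [2.22, 2.222, 0.001]
contact_force: [0.9, -0.5, -0.1]
gripper_width: 0.752
finger_force: 0.0
```

Emit:
move_arm(
  plan=[
    [1,3.58,-1.18,0,0],
    [1,3.58,-1.18,0,0],
    [1,3.58,-1.18,0,0],
    [1,3.58,-1.18,0,0],
    [1,3.58,-1.18,0,0],
    [1,3.58,-1.18,0,0],
    [1,3.58,-1.18,0,0],
    [1,3.58,-1.18,0,0],
    [1,3.58,-1.18,0,0],
    [1,0,0,0,0],
    [1,0,0,0,0],
    [1,0,0,0,0],
    [1,0,0,0,0],
  ],
)

```text
t: 23.8
ee_pos: [0.4316, 0.2152, 0.1978]
orientation: [2.224, 2.219, -0.0]
contact_force: [-0.1, -0.7, -0.3]
gripper_width: 1.0
finger_force: 0.0
```

```bash
python3 dk.py
cat > ct.py <<'E'
from h import *; from meas import objs
im,d,K,T=grab("scene"); C=cloud(d,K,T); print("carton",objs(C,.49,.59,-.32,-.01,.03,.042)); print("mat",objs(C,.4,.56,.06,.5,.022,.035)); print("cups",objs(C,.58,.8,.05,.35,.035,.045))
E
python3 ct.py
```

```text
t 23.85 tcp [431.5 215.3 197.8]
tool cm 9.66 -0.43 world 427.5 311.8 dia 33.8 z 31.2 px [313. 110.] [112. 112. 111.]
tool cm 10.04 7.49 world 506.7 315.4 dia 26.2 z 28.7 px [410. 106.] [100.  83.  67.]
tool cm 5.39 27.05 world 702.1 268.5 dia 56.7 z 36.5 px [628. 166.] [122.  121.  115.5]
tool cm 3.55 -13.34 world 298.3 251.0 dia 36.2 z 25.8 px [165. 186.] [ 51. 127. 122.]
tool cm 2.24 8.72 world 518.8 237.3 dia 31.3 z 28.8 px [417. 201.] [98. 81. 66.]
tool cm -0.84 19.77 world 629.2 206.3 dia 65.2 z 39.4 px [542. 237.] [189. 188. 180.]
tool cm 0.08 0.01 world 431.7 216.0 dia 36.0 z 28.8 px [318. 225.] [100.  82.  67.]
tool cm -8.73 27.19 world 703.2 127.3 dia 65.4 z 39.3 px [602. 315.] [187. 186. 178.]
tool cm -7.55 0.49 world 436.3 139.6 dia 36.5 z 24.2 px [322. 301.] [88. 85. 76.]
carton [([208, 258], 15, 508.4, -311.5, 34.3, 37.9), ([314, 262], 214, 543.9, -49.5, 46.1, 36.0), ([291, 262], 180, 540.1, -105.9, 43.9, 35.9), ([205, 272], 23, 552.8, -314.0, 46.5, 36.6)]
mat [([445, 221], 106, 427.8, 310.3, 37.3, 30.9), ([410, 225], 111, 433.4, 214.8, 37.6, 28.9), ([382, 229], 65, 438.1, 139.3, 37.9, 24.8), ([455, 243], 68, 509.7, 314.7, 27.5, 29.0), ([426, 248], 97, 521.8, 237.3, 34.9, 28.8)]
cups [([426, 280], 473, 630.7, 206.2, 65.7, 39.7), ([465, 308], 555, 714.8, 271.2, 65.8, 39.8), ([400, 310], 553, 705.9, 127.1, 64.8, 39.5)]
```

Emit:
move_arm(
  plan=[
    [1,0.08,0,4,0],
    [1,0,0,4,0],
    [1,0,0,3.5,0],
    [1,0,0,2.4,0],
    [1,0,0,1.4,0],
    [1,0,0,0.6,0],
    [1,0,0,0.4,0],
    [1,0,0,0,0],
    [1,0,0,0,0],
    [0,0,0,0,0],
    [0,0,0,0,0],
    [0,0,0,0,0],
    [0,0,0,0,0],
    [0,0,0,0,0],
    [0,0,0,0,0],
    [0,0,0,0,0],
    [0,0,0,0,0],
  ],
)

```text
t: 25.6
ee_pos: [0.4312, 0.2174, 0.0354]
orientation: [2.221, 2.221, 0.0]
contact_force: [-2.4, -1.0, 7.0]
gripper_width: 0.396
finger_force: 49.3
```

Emit:
move_arm(
  plan=[
    [0,0,0,-2,0],
    [0,0,0,-4,0],
    [0,0,0,-4,0],
    [0,0,0,-4,0],
    [0,0,0,-2.5,0],
    [0,-3.8,1.03,0,0],
    [0,-3.8,1.03,0,0],
    [0,-3.8,1.03,0,0],
    [0,-3.8,1.03,0,0],
    [0,-3.8,1.03,0,0],
    [0,-3.8,1.03,0,0],
    [0,-3.8,1.03,0,0],
    [0,-3.8,1.03,0,0],
    [0,-3.8,1.03,0,0],
    [0,-3.8,1.03,0,0],
    [0,0,0,2.5,0],
    [0,0,0,4.5,0],
    [0,0,0,3.5,0],
    [0,0,0,2,0],
    [0,0,0,0,0],
  ],
)

```text
t: 27.6
ee_pos: [0.5316, -0.1621, 0.0715]
orientation: [-2.217, -2.218, 0.004]
contact_force: [-0.3, -0.2, 0.3]
gripper_width: 0.396
finger_force: 50.3
```

```bash
python3 pk.py
```

```text
t 27.65 tcp [ 533.  -162.2   73.7] grip 0.395
held: x range [-16.7  16.1] top z 6.5
pocket tool cm 9.94 2.2 [370.  96.] 200 553.2 -62.5 35.3
pocket tool cm 5.6 0.72 [341. 155.] 1981 538.3 -105.9 52.2
pocket tool cm -0.22 0.38 [328. 263.] 2761 535.0 -164.2 52.1
pocket tool cm -6.14 0.03 [319. 373.] 3097 531.5 -223.2 51.9
insert ((536.7203369140625, -140.56869506835938), (235.32485961914062, 131.99771118164062), 86.8447036743164)
```

Emit:
move_arm(
  plan=[
    [0,-0.16,0.08,0.4,0],
    [0,0,0,0.5,0],
    [0,0,0,0.8,0],
    [0,0,0,0.8,0],
    [0,0,0,0.4,0],
    [0,0,0,0.3,0],
    [0,0,0,0.05,0],
    [0,0,0,0,0],
    [0,0,0,0,0],
    [0.75,0,0,0,0],
    [0.75,0,0,0,0],
    [0.75,0,0,0,0],
    [0.75,0,0,-1,0],
    [0.75,0,0,-3,0],
    [0.75,0,0,-4,0],
    [0.75,0,0,-4,0],
    [0.75,0,0,-3.7,0],
    [0.75,0,0,0,0],
  ],
)

```text
t: 29.45
ee_pos: [0.5377, -0.1642, 0.2059]
orientation: [2.214, 2.216, 0.007]
contact_force: [-0.3, 1.4, 1.2]
gripper_width: 0.746
finger_force: 0.0
```

```bash
python3 dk.py; python3 ct.py
```

```text
t 29.5 tcp [ 536.5 -164.3  202.9]
tool cm 0.07 -0.42 world 535.2 -164.1 dia 328.4 z 32.4 px [318. 200.] [81. 65. 50.]
tool cm 11.51 0.48 world 544.1 -49.7 dia 46.1 z 36.0 px [324.  86.] [83. 71. 61.]
tool cm 10.31 26.51 world 804.5 -61.5 dia 74.2 z 29.8 px [628. 113.] [98. 97. 92.]
tool cm 5.76 -0.33 world 536.1 -107.1 dia 41.1 z 35.9 px [314. 160.] [112.  93.  76.]
tool cm -0.05 -0.52 world 534.3 -165.3 dia 36.5 z 35.8 px [312. 225.] [113.  94.  77.]
tool cm -8.84 27.58 world 815.3 -253.0 dia 179.3 z 32.4 px [573. 295.] [53. 53. 53.]
tool cm -25.11 -16.43 world 375.2 -415.9 dia 38.4 z 35.2 px [169. 437.] [206. 204. 191.]
carton [([206, 265], 45, 532.4, -313.3, 81.8, 36.2), ([291, 262], 176, 538.5, -106.4, 41.7, 36.0), ([315, 263], 220, 546.5, -49.2, 45.9, 36.0), ([267, 263], 135, 537.4, -164.0, 36.8, 35.9)]
mat [([445, 221], 106, 428.4, 311.4, 35.4, 31.4), ([381, 229], 61, 435.4, 135.7, 33.9, 25.0), ([455, 243], 71, 509.8, 314.8, 28.0, 28.2), ([426, 248], 96, 521.7, 236.0, 30.8, 29.2)]
cups [([426, 280], 471, 631.1, 206.3, 66.3, 39.8), ([465, 308], 550, 715.6, 270.5, 66.5, 39.9), ([400, 309], 553, 705.1, 127.0, 66.5, 39.8)]
```

Emit:
move_arm(
  plan=[
    [1,4.01,-0.16,0,0],
    [1,4.01,-0.16,0,0],
    [1,4.01,-0.16,0,0],
    [1,4.01,-0.16,0,0],
    [1,4.01,-0.16,0,0],
    [1,4.01,-0.16,0,0],
    [1,4.01,-0.16,0,0],
    [1,4.01,-0.16,0,0],
    [1,4.01,-0.16,0,0],
    [1,4.01,-0.16,0,0],
    [1,0,0,0,0],
    [1,0,0,0,0],
    [1,0,0,0,0],
    [1,0,0,0,0],
  ],
)

```text
t: 30.95
ee_pos: [0.5191, 0.2349, 0.1988]
orientation: [2.224, 2.219, -0.002]
contact_force: [-0.5, -0.4, 0.1]
gripper_width: 0.998
finger_force: 0.0
```

```bash
python3 dk.py
```

```text
t 31.0 tcp [519.2 235.1 199. ]
tool cm 7.66 -9.17 world 427.5 311.6 dia 34.4 z 31.1 px [207. 136.] [110.5 103.  102. ]
tool cm 8.05 -1.26 world 506.6 315.2 dia 25.7 z 28.7 px [303. 132.] [107.   88.   71.5]
tool cm 3.65 19.47 world 713.8 270.7 dia 65.6 z 39.4 px [549. 185.] [196. 195. 187.]
tool cm 1.59 -22.05 world 298.5 251.1 dia 36.2 z 25.7 px [ 72. 208.] [ 52. 130. 125.]
tool cm 0.23 -0.01 world 518.9 237.1 dia 31.2 z 28.8 px [318. 223.] [104.  86.  70.]
tool cm -2.84 11.01 world 629.0 206.0 dia 64.4 z 39.5 px [441. 258.] [198. 197. 188.]
tool cm -10.68 18.49 world 703.6 127.5 dia 64.9 z 39.4 px [508. 332.] [197. 195. 187.]
tool cm -9.59 -8.29 world 435.9 139.0 dia 36.6 z 24.2 px [235. 318.] [93. 90. 80.]
tool cm -13.22 30.2 world 820.7 101.8 dia 93.7 z 32.2 px [609. 348.] [92. 91. 86.]
```

Emit:
move_arm(
  plan=[
    [1,0.2,0,4,0],
    [1,0,0,4,0],
    [1,0,0,3.5,0],
    [1,0,0,2.4,0],
    [1,0,0,1.4,0],
    [1,0,0,0.6,0],
    [1,0,0,0.4,0],
    [1,0,0,0,0],
    [1,0,0,0,0],
    [0,0,0,0,0],
    [0,0,0,0,0],
    [0,0,0,0,0],
    [0,0,0,0,0],
    [0,0,0,0,0],
    [0,0,0,0,0],
    [0,0,0,0,0],
    [0,0,0,0,0],
  ],
)

```text
t: 32.7
ee_pos: [0.5189, 0.2389, 0.0368]
orientation: [2.221, 2.221, 0.001]
contact_force: [-1.8, -0.4, 4.6]
gripper_width: 0.335
finger_force: 49.3
```

Emit:
move_arm(
  plan=[
    [0,0,0,-2,0],
    [0,0,0,-4,0],
    [0,0,0,-4,0],
    [0,0,0,-4,0],
    [0,0,0,-2.5,0],
    [0,-3.84,0.11,0,0],
    [0,-3.84,0.11,0,0],
    [0,-3.84,0.11,0,0],
    [0,-3.84,0.11,0,0],
    [0,-3.84,0.11,0,0],
    [0,-3.84,0.11,0,0],
    [0,-3.84,0.11,0,0],
    [0,-3.84,0.11,0,0],
    [0,-3.84,0.11,0,0],
    [0,-3.84,0.11,0,0],
    [0,-3.84,0.11,0,0],
    [0,-3.84,0.11,0,0],
  ],
)

```text
t: 34.4
ee_pos: [0.5317, -0.2235, 0.2012]
orientation: [-2.221, -2.222, 0.0]
contact_force: [0.0, -0.6, -1.5]
gripper_width: 0.335
finger_force: 49.6
```

Emit:
move_arm(
  plan=[
    [0,0,0,2.5,0],
    [0,0,0,4.5,0],
    [0,0,0,3.5,0],
    [0,0,0,2,0],
    [0,0,0,0,0],
    [0,0,0,0,0],
    [0,0,0,0,0],
  ],
)

```text
t: 35.1
ee_pos: [0.5332, -0.2221, 0.0781]
orientation: [2.219, 2.22, 0.002]
contact_force: [0.8, -0.1, -0.1]
gripper_width: 0.33
finger_force: 49.6
```

```bash
python3 pk.py
```

```text
t 35.15 tcp [ 533.2 -222.3   78.1] grip 0.334
held: x range [-14.9  13.2] top z 7.9
pocket tool cm 11.69 0.51 [345.  69.] 1851 538.4 -105.3 52.5
pocket tool cm 5.84 0.17 [323. 159.] 3083 535.1 -163.8 52.2
pocket tool cm 0.01 -0.16 [315. 260.] 3608 531.7 -222.1 52.1
pocket tool cm -6.22 -0.32 [314. 366.] 2393 530.2 -284.4 50.0
insert ((533.2315673828125, -197.72813415527344), (234.5113983154297, 131.58126831054688), 86.78337097167969)
```

Emit:
move_arm(
  plan=[
    [0,0.08,-0.16,0.4,0],
    [0,0,0,0.5,0],
    [0,0,0,0.8,0],
    [0,0,0,0.8,0],
    [0,0,0,0.5,0],
    [0,0,0,0.3,0],
    [0,0,0,0.05,0],
    [0,0,0,0,0],
    [0,0,0,0,0],
    [0.75,0,0,0,0],
    [0.75,0,0,0,0],
    [0.75,0,0,0,0],
    [0.75,0,0,-1,0],
    [0.75,0,0,-3,0],
    [0.75,0,0,-4,0],
    [0.75,0,0,-4,0],
    [0.75,0,0,-3.5,0],
    [0.75,0,0,0,0],
  ],
)

```text
t: 36.95
ee_pos: [0.5333, -0.2214, 0.2042]
orientation: [2.214, 2.216, 0.006]
contact_force: [1.0, -0.1, 0.5]
gripper_width: 0.747
finger_force: 0.0
```

Emit:
move_arm(
  plan=[
    [1,4.48,-0.21,0,0],
    [1,4.48,-0.21,0,0],
    [1,4.48,-0.21,0,0],
    [1,4.48,-0.21,0,0],
    [1,4.48,-0.21,0,0],
    [1,4.48,-0.21,0,0],
    [1,4.48,-0.21,0,0],
    [1,4.48,-0.21,0,0],
    [1,4.48,-0.21,0,0],
    [1,4.48,-0.21,0,0],
    [1,4.48,-0.21,0,0],
    [1,4.48,-0.21,0,0],
    [1,0,0,0,0],
    [1,0,0,0,0],
    [1,0,0,0,0],
    [1,0,0,0,0],
  ],
)

```text
t: 38.55
ee_pos: [0.506, 0.3145, 0.1978]
orientation: [2.224, 2.218, -0.001]
contact_force: [0.9, 0.1, -0.2]
gripper_width: 0.997
finger_force: 0.0
```

```bash
python3 dk.py; python3 ct.py
```

```text
t 38.6 tcp [506.  314.6 197.8]
tool cm -0.25 -7.84 world 427.7 312.1 dia 33.9 z 31.1 px [230. 230.] [106. 103. 103.]
tool cm 0.11 0.05 world 506.5 315.4 dia 25.8 z 28.7 px [319. 225.] [107.  88.  71.]
tool cm -4.25 20.76 world 713.5 271.3 dia 65.4 z 39.4 px [545. 272.] [199. 198. 189.]
tool cm -6.34 -20.76 world 298.3 251.4 dia 36.5 z 25.8 px [102. 289.] [ 53. 132. 127.]
tool cm -9.53 13.44 world 640.2 218.7 dia 52.6 z 38.7 px [463. 319.] [194. 193. 184.]
tool cm -17.54 -6.92 world 436.4 139.1 dia 35.6 z 24.0 px [253. 385.] [94. 91. 81.]
tool cm -18.02 32.08 world 826.3 133.3 dia 45.0 z 31.9 px [617. 390.] [110. 109. 102.]
carton [([206, 266], 42, 531.6, -313.2, 82.9, 35.1), ([291, 262], 177, 538.3, -107.0, 42.2, 35.8), ([315, 263], 222, 546.9, -47.8, 48.7, 36.1), ([268, 263], 133, 536.6, -164.0, 37.1, 35.8), ([244, 264], 105, 531.3, -222.0, 32.4, 35.6)]
mat [([445, 221], 105, 428.5, 310.9, 36.9, 31.1), ([382, 229], 72, 438.5, 137.8, 36.8, 24.8), ([455, 242], 69, 508.9, 315.3, 26.6, 28.3)]
cups [([426, 280], 480, 630.9, 205.4, 66.4, 39.6), ([465, 308], 555, 715.4, 270.2, 66.0, 39.9), ([400, 310], 556, 705.9, 127.7, 66.0, 39.7)]
```

Emit:
move_arm(
  plan=[
    [0.6,0.05,0.05,3,0],
    [0.6,0,0,3,0],
    [0.6,0,0,3,0],
    [0.6,0,0,3,0],
    [0.6,0,0,2,0],
    [0.6,0,0,1.1,0],
    [0.6,0,0,0.6,0],
    [0.6,0,0,0.4,0],
    [0.6,0,0,0,0],
    [0.6,0,0,0,0],
    [0,0,0,0,0],
    [0,0,0,0,0],
    [0,0,0,0,0],
    [0,0,0,0,0],
    [0,0,0,0,0],
    [0,0,0,0,0],
  ],
)

```text
t: 40.25
ee_pos: [0.506, 0.3172, 0.0378]
orientation: [2.221, 2.221, 0.002]
contact_force: [-0.9, -0.6, 6.2]
gripper_width: 0.278
finger_force: 49.0
```

Emit:
move_arm(
  plan=[
    [0,0,0,-2,0],
    [0,0,0,-4,0],
    [0,0,0,-4,0],
    [0,0,0,-4,0],
    [0,0,0,-2.5,0],
    [0,-4.25,0.16,0,0],
    [0,-4.25,0.16,0,0],
    [0,-4.25,0.16,0,0],
    [0,-4.25,0.16,0,0],
    [0,-4.25,0.16,0,0],
    [0,-4.25,0.16,0,0],
    [0,-4.25,0.16,0,0],
    [0,-4.25,0.16,0,0],
    [0,-4.25,0.16,0,0],
    [0,-4.25,0.16,0,0],
    [0,-4.25,0.16,0,0],
    [0,-4.25,0.16,0,0],
    [0,-4.25,0.16,0,0],
    [0,-4.25,0.16,0,0],
    [0,0,0,0,0],
  ],
)

```text
t: 42.25
ee_pos: [0.5261, -0.2862, 0.2007]
orientation: [2.232, 2.21, -0.004]
contact_force: [-0.1, 0.5, -1.3]
gripper_width: 0.277
finger_force: 49.2
```

Emit:
move_arm(
  plan=[
    [0,0,0,2.5,0],
    [0,0,0,4.5,0],
    [0,0,0,3.5,0],
    [0,0,0,1.8,0],
    [0,0,0,0,0],
    [0,0,0,0,0],
    [0,0,0,0,0],
  ],
)

```text
t: 42.95
ee_pos: [0.5293, -0.2783, 0.0806]
orientation: [2.219, 2.22, 0.002]
contact_force: [0.2, 0.6, -0.9]
gripper_width: 0.273
finger_force: 49.2
```

```bash
python3 pk.py
```

```text
t 43.0 tcp [ 529.2 -278.4   80.7] grip 0.277
held: x range [-12.7  10.5] top z 8.9
pocket tool cm 11.51 0.58 [331.  58.] 3630 535.2 -163.3 52.3
pocket tool cm 5.66 0.24 [326. 168.] 4003 531.8 -221.8 52.3
pocket tool cm -0.19 -0.11 [317. 262.] 3635 528.4 -280.3 52.2
insert ((531.6698608398438, -225.34921264648438), (178.1615447998047, 131.60838317871094), 86.7154541015625)
```

Emit:
move_arm(
  plan=[
    [0,-0.1,-0.11,0.5,0],
    [0,0,0,0.7,0],
    [0,0,0,0.8,0],
    [0,0,0,0.7,0],
    [0,0,0,0.5,0],
    [0,0,0,0.25,0],
    [0,0,0,0.05,0],
    [0,0,0,0,0],
    [0,0,0,0,0],
    [0.6,0,0,0,0],
    [0.6,0,0,0,0],
    [0.6,0,0,0,0],
    [0.6,0,0,-1,0],
    [0.6,0,0,-3,0],
    [0.6,0,0,-4,0],
    [0.6,0,0,-4,0],
    [0.6,0,0,-3.5,0],
    [0.6,0,0,0,0],
  ],
)

```text
t: 44.8
ee_pos: [0.5298, -0.2795, 0.2054]
orientation: [2.214, 2.216, 0.005]
contact_force: [0.4, 0.3, 0.5]
gripper_width: 0.6
finger_force: 0.0
```

```bash
python3 dk.py w5; python3 ct.py
cat > fl.py <<'E'
from h import *
import sys
c=np.array([.5349,-.1642]);th=np.radians(-3.3);u=np.array([-np.sin(th),np.cos(th)]);v=np.array([np.cos(th),np.sin(th)])
C=[]
for n in("scene","side"):
    im,d,K,T=grab(n); P=cloud(d,K,T)[d>0]; C.append(P)
P=np.concatenate(C); X=(P[:,:2]-c)@v; Y=(P[:,:2]-c)@u; Z=P[:,2]
for n,o,w,h0,hh in(("left",Y-.154,X,.055,.06),("right",-Y-.154,X,.055,.06),("near",-X-.069,Y,.14,.062),("far",X-.069,Y,.14,.062)):
    r=np.hypot(o,Z-hh); m=(abs(w)<h0)&(r>.02)&(r<.066)&(Z>hh+.012)
    if m.sum()>20: a=np.arctan2(Z[m]-hh,-o[m]); print(n,m.sum(),np.percentile(a,[10,50,90]).round(2))
    else: print(n,"not up",m.sum(),"z over closed area", np.percentile(Z[(abs(w)<h0)&(o<-.01)&(o>-.06)],[5,50,95]).round(4))
E
python3 fl.py
```

```text
t 44.85 tcp [ 528.6 -279.4  202.4]
tool cm 7.36 0.11 world 532.3 -206.7 dia 251.0 z 32.4 px [323. 163.] [84. 68. 51.]
tool cm 16.99 0.5 world 536.2 -110.5 dia 40.6 z 35.7 px [324.  15.] [112.  94.  78.]
tool cm 11.45 0.28 world 534.1 -165.8 dia 36.0 z 35.9 px [322.  87.] [111.  93.  77.]
tool cm -2.25 25.82 world 789.5 -302.7 dia 265.0 z 32.4 px [599. 225.] [51. 51. 51.]
tool cm 5.76 -0.18 world 529.4 -222.8 dia 31.2 z 35.8 px [316. 160.] [110.  92.  75.]
tool cm 0.02 -0.53 world 526.0 -280.1 dia 26.1 z 35.5 px [312. 225.] [110.  93.  76.]
tool cm -13.06 -14.92 world 382.2 -411.0 dia 38.1 z 30.1 px [175. 345.] [194.5 192.  180. ]
tool cm -22.52 -34.19 world 189.6 -505.7 dia 75.5 z 30.4 px [ 10. 427.] [62. 62. 61.]
carton [([206, 265], 37, 532.4, -313.0, 76.1, 36.4), ([291, 262], 179, 538.2, -106.1, 42.6, 35.7), ([315, 263], 221, 547.1, -49.0, 46.2, 35.8), ([267, 263], 131, 536.8, -164.6, 36.2, 35.9), ([244, 263], 99, 531.6, -222.5, 30.5, 35.6), ([221, 264], 72, 527.6, -279.5, 27.3, 35.5)]
mat [([445, 220], 105, 430.4, 311.1, 35.4, 30.8), ([382, 229], 64, 438.5, 140.1, 36.3, 24.3)]
cups [([426, 280], 477, 630.8, 206.5, 66.4, 39.8), ([465, 308], 555, 715.5, 270.9, 65.9, 39.9), ([400, 309], 548, 705.3, 127.9, 66.3, 39.8)]
left 550 [2.23 2.26 2.33]
right 1170 [2.03 2.08 2.14]
near 2491 [1.84 1.92 2.04]
far 1639 [2.24 2.3  2.35]
```

Emit:
move_arm(
  plan=[
    [0,-2.5,-0.05,0,0],
    [0,-2.5,-0.05,0,0],
    [0,-2.5,-0.05,0,0],
    [0,-2.4,-0.05,0,0],
    [0,0,0,2.5,0],
    [0,0,0,3,0],
    [0,0,0,2.2,0],
    [0,0,0,0.5,0],
    [0,0,0,0,0],
    [0,1.4,0,0,0],
    [0,1.4,0,0,0],
    [0,1.4,0,0,0],
    [0,1.4,0,0,0],
    [0,1.4,0,0,0],
    [0,1.4,0,0,0],
    [0,0.5,0,0.8,0],
    [0,0.5,0,0.7,0],
    [0,0.3,0,0.8,0],
    [0,0,0,0.7,0],
    [0,0,0,0.2,0],
  ],
)

```text
t: 47.0
ee_pos: [0.5246, -0.2808, 0.0839]
orientation: [-2.22, -2.22, -0.0]
contact_force: [-5.2, 4.9, 12.5]
gripper_width: 0.001
finger_force: 6.6
```

```bash
python3 - <<'E'
from h import *
s=arm.read_state(); print(s["ee_pos"],s["contact_force"])
im,d,K,T=grab("side"); save("s6",cv2.resize(im[100:290,230:450],(660,570)))
E
```

```text
[ 0.52462515 -0.28081558  0.08392063] [-5.15373076  4.93179703 12.48534587]
```

View pics/s6.png

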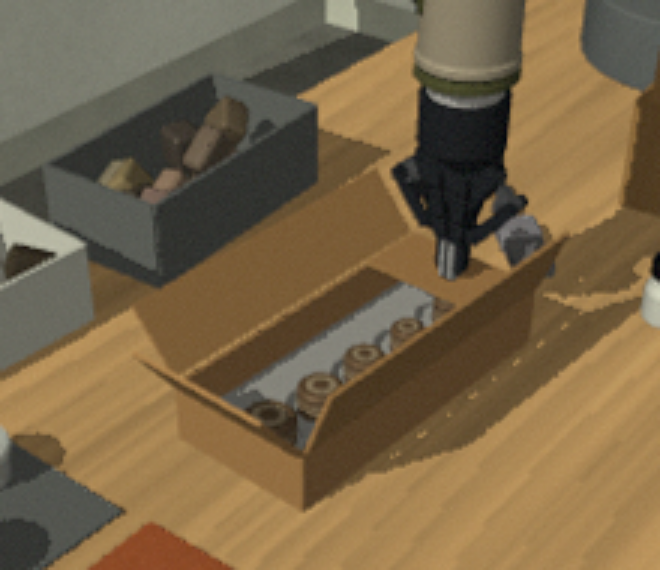

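The crop shows the right flap flat under the fingers and all five discs seated in the carton. Next is the left flap.

Emit:
move_arm(
  plan=[
    [0,0,0,-2.6,0],
    [0,0,0,-4,0],
    [0,0,0,-4,0],
    [0,0,0,-1,0],
    [0,3.79,0.22,0,0],
    [0,3.79,0.22,0,0],
    [0,3.79,0.22,0,0],
    [0,3.79,0.22,0,0],
    [0,3.79,0.22,0,0],
    [0,3.79,0.22,0,0],
    [0,3.79,0.22,0,0],
    [0,3.79,0.22,0,0],
    [0,3.79,0.22,0,0],
    [0,0,0,0,0],
    [0,0,0,0,0],
    [0,0,0,3,0],
    [0,0,0,3,0],
    [0,0,0,2,0],
    [0,0,0,0,0],
    [0,0,0,0,0],
  ],
)

```text
t: 49.05
ee_pos: [0.5449, 0.0586, 0.1209]
orientation: [-2.223, -2.219, 0.001]
contact_force: [-0.3, 0.1, 0.8]
gripper_width: 0.003
finger_force: 0.0
```

```bash
python3 fl.py
```

```text
left 508 [2.23 2.26 2.32]
right not up 0 z over closed area [0.016  0.0615 0.064 ]
near 2526 [1.84 1.92 2.04]
far 1258 [2.24 2.3  2.35]
```

Emit:
move_arm(
  plan=[
    [0,-1.33,0,0,0],
    [0,-1.33,0,0,0],
    [0,-1.33,0,0,0],
    [0,-1.33,0,0,0],
    [0,-1.33,0,0,0],
    [0,-1.33,0,0,0],
    [0,-1.33,0,0,0],
    [0,-0.5,0,0.8,0],
    [0,-0.5,0,0.7,0],
    [0,-0.3,0,0.8,0],
    [0,0,0,0.7,0],
    [0,0,0,0.4,0],
    [0,0,0,0.3,0],
    [0,0,0,0,0],
  ],
)

```text
t: 50.55
ee_pos: [0.5445, -0.0455, 0.0841]
orientation: [-2.22, -2.222, 0.001]
contact_force: [-2.7, -0.7, 4.9]
gripper_width: 0.003
finger_force: 2.5
```

Emit:
move_arm(
  plan=[
    [0,0,0,-2.5,0],
    [0,0,0,-4,0],
    [0,0,0,-4,0],
    [0,0,0,-2,0],
    [0,0,0,0,7.5],
    [0,0,0,0,7.5],
    [0,0,0,0,7.5],
    [0,0,0,0,7.5],
    [0,0,0,0,7.5],
    [0,0,0,0,7.5],
    [0,0,0,0,7.5],
    [0,0,0,0,7.5],
    [0,0,0,0,7.5],
    [0,0,0,0,7.5],
    [0,0,0,0,7.5],
    [0,0,0,0,7.5],
  ],
)

```text
t: 52.15
ee_pos: [0.5447, -0.0453, 0.2087]
orientation: [-3.141, 0.006, 0.0]
contact_force: [0.7, -0.0, -0.4]
gripper_width: -0.001
finger_force: 0.0
```

Emit:
move_arm(
  plan=[
    [0,-2.5,2.3,0,3.3],
    [0,-2.5,2.3,0,0],
    [0,-2.5,2.3,0,0],
    [0,-2.5,2.3,0,0],
    [0,-2.5,2.3,0,0],
    [0,0,0,0,0],
    [0,0,0,0,0],
    [0,0,0,0,0],
  ],
)

```text
t: 52.95
ee_pos: [0.4155, -0.1541, 0.209]
orientation: [-3.14, 0.087, -0.001]
contact_force: [1.0, 0.0, -0.9]
gripper_width: 0.003
finger_force: 0.0
```

```bash
python3 fl.py; python3 -c "
from h import *
s=arm.read_state();print(s['ee_pos'],s['orientation'])"
```

```text
left not up 0 z over closed area [0.0597 0.0617 0.0644]
right not up 0 z over closed area [0.0162 0.0616 0.064 ]
near 2538 [1.85 1.92 2.04]
far 1648 [2.24 2.3  2.35]
[ 0.41551893 -0.15409291  0.20880965] [-3.13988341e+00  8.64025508e-02 -4.57198363e-04]
```

Emit:
move_arm(
  plan=[
    [0,0,0,3,0],
    [0,0,0,3,0],
    [0,0,0,2.5,0],
    [0,0,0,0,0],
    [0,0,0,0,0],
    [0,1.25,0,0,0],
    [0,1.25,0,0,0],
    [0,1.25,0,0,0],
    [0,1.25,0,0,0],
    [0,1.25,0,0,0],
    [0,1.25,0,0,0],
    [0,0.5,0,0.8,0],
    [0,0.5,0,0.7,0],
    [0,0.3,0,0.8,0],
    [0,0,0,0.7,0],
    [0,0,0,0.4,0],
    [0,0,0,0.2,0],
    [0,0,0,0,0],
    [0,0,0,0,0],
  ],
)

```text
t: 54.95
ee_pos: [0.5019, -0.1602, 0.0881]
orientation: [3.14, -0.09, -0.001]
contact_force: [-2.0, 1.9, 5.6]
gripper_width: -0.001
finger_force: 2.5
```

Emit:
move_arm(
  plan=[
    [0,0,0,-2.5,0],
    [0,0,0,-4,0],
    [0,0,0,-4,0],
    [0,0,0,-1.7,0],
    [0,4.3,0,0,0],
    [0,4.3,0,0,0],
    [0,4.3,0,0,0],
    [0,4.3,0,0,0],
    [0,0,0,0,0],
    [0,0,0,0,0],
    [0,0,0,0,0],
  ],
)

```text
t: 56.05
ee_pos: [0.6734, -0.1702, 0.2101]
orientation: [3.14, -0.09, -0.0]
contact_force: [-0.6, -0.1, 0.3]
gripper_width: -0.005
finger_force: 0.0
```

```bash
python3 fl.py
```

```text
left not up 0 z over closed area [0.0601 0.0639 0.0675]
right not up 0 z over closed area [0.0586 0.0633 0.0675]
near not up 0 z over closed area [0.0178 0.066  0.6177]
far 1648 [2.24 2.3  2.35]
```

Emit:
move_arm(
  plan=[
    [0,0,0,3,0],
    [0,0,0,3,0],
    [0,0,0,2.5,0],
    [0,0,0,0,0],
    [0,0,0,0,0],
  ],
)

```text
t: 56.65
ee_pos: [0.6739, -0.1705, 0.1262]
orientation: [3.14, -0.091, 0.001]
contact_force: [0.8, -0.6, 1.4]
gripper_width: -0.004
finger_force: 0.0
```

Emit:
move_arm(
  plan=[
    [0,-1.34,0,0,0],
    [0,-1.34,0,0,0],
    [0,-1.34,0,0,0],
    [0,-1.34,0,0,0],
    [0,-1.34,0,0,0],
    [0,-1.34,0,0,0],
    [0,-1.34,0,0,0],
    [0,-0.5,0,0.8,0],
    [0,-0.5,0,0.8,0],
    [0,-0.3,0,0.8,0],
    [0,0,0,0.7,0],
    [0,0,0,0.4,0],
    [0,0,0,0.3,0],
    [0,0,0,0,0],
    [0,0,0,0,0],
  ],
)

```text
t: 58.15
ee_pos: [0.5674, -0.1639, 0.088]
orientation: [3.14, -0.09, -0.002]
contact_force: [-8.4, 1.7, 16.7]
gripper_width: -0.003
finger_force: 8.1
```

Emit:
move_arm(
  plan=[
    [0,0,0,-2.5,0],
    [0,0,0,-4,0],
    [0,0,0,-5,0],
    [0,0,0,-5,0],
    [0,0,0,-5,0],
    [0,-2,-4,0,0],
    [0,-2,-4,0,0],
    [0,-2,-4,0,0],
    [0,-1,-4,0,0],
    [0,0,-4,0,0],
    [0,0,0,0,0],
  ],
)

```text
t: 59.25
ee_pos: [0.5087, 0.0468, 0.3024]
orientation: [-3.138, 0.074, -0.002]
contact_force: [-0.3, 0.5, -0.4]
gripper_width: -0.0
finger_force: 0.0
```

```bash
python3 fl.py; python3 ct.py; python3 - <<'E'
from h import *
im,d,K,T=grab("scene"); save("sc7",im)
c=np.array([.5349,-.1642]);th=np.radians(-3.3);u=np.array([-np.sin(th),np.cos(th)]);v=np.array([np.cos(th),np.sin(th)])
P=cloud(d,K,T); X=(P[...,:2]-c)@v;Y=(P[...,:2]-c)@u
for a in range(-60,61,15): print(a,[round(float(np.median(P[...,2][(abs(X-a/1e3)<.005)&(abs(Y-b/1e3)<.01)&(P[...,2]<.15)]))*1e3,1) for b in(-130,-70,0,70,130)])
E
```

```text
left not up 0 z over closed area [0.0636 0.0658 0.0683]
right not up 0 z over closed area [0.0635 0.0657 0.0682]
near not up 0 z over closed area [0.0636 0.0659 0.0684]
far not up 0 z over closed area [0.0636 0.0658 0.0683]
carton []
mat [([445, 221], 107, 429.0, 312.2, 35.6, 31.0), ([382, 229], 67, 440.6, 140.3, 37.1, 24.4)]
cups [([426, 280], 469, 631.5, 207.1, 66.1, 39.7), ([465, 308], 555, 715.7, 270.7, 66.3, 39.8), ([400, 310], 553, 706.2, 128.3, 66.2, 39.6)]
-60 [66.0, 65.3, 65.9, 66.1, 65.5]
-45 [65.7, 65.4, 66.2, 66.8, 66.0]
-30 [65.6, 66.1, 66.5, 66.3, 66.8]
-15 [65.7, 66.1, 65.9, 66.1, 66.6]
0 [65.3, 65.9, 65.3, 65.7, 65.9]
15 [65.8, 66.1, 66.2, 66.3, 66.4]
30 [66.4, 66.0, 65.9, 66.7, 66.5]
45 [66.2, 66.3, 65.6, 66.5, 66.5]
60 [66.5, 65.7, 66.0, 65.8, 65.8]
```

View pics/sc7.png

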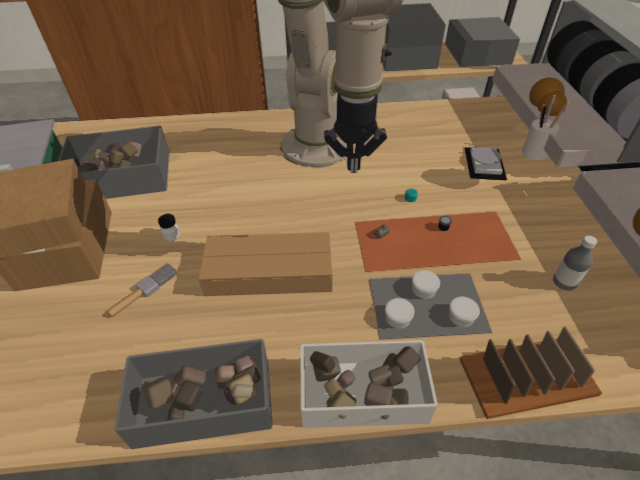

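The picture shows the carton shut flat around (268,262), three cups on the board at (426,284), (400,313) and (464,312), and everything else where it was. The job can be handed in.

```bash
python3 -c "
from plant import arm
print(arm.job_done())"
```

```text
the job is handed in; nothing more can be done
None
```

I handed in the finished job at about 59 s: the cup stands on the grey board with the other two, all five discs are in pockets 1–5 largest first, and the carton is folded flat, short flaps then long flaps, with nothing else moved.

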